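# Clear the ultrasonic cleaner's lid and hold it open at 60 degrees

### The arm

A 7-joint arm with a two-finger parallel gripper is mounted at the origin on the work surface. World frame = base frame: x ahead of the robot, y to its left, z up, the work surface at z = 0. Lengths are in m, angles in rad, forces in N, time in s.
With the tool pointing down it reaches from about 0.425 to 0.95 m from the base axis. Payload 4.7 kg.
Tool frame: the origin (TCP) lies between the finger pads; the fingertips stand 25 mm ahead of it and the grasp point (between the pads) lies 6 mm ahead of it; z points along the fingers, y is the line along which they close (so a half turn about z gives the same grasp; the last joint's range is limited). The gripper opens to 85 mm and grips with 20 to 120 N. Pads are 22 mm wide; open, the fingers measure 114 mm over their backs; the gripper's body (76 mm by 85 mm) begins 54 mm behind the grasp point. The pads swing forward as they close: fully open they stand 13 mm farther back than shut.
Start: joints at [-1.291, 0.469, -0.049, 1.532, 0.024, 1.141, -0.082], TCP at [0.205, 0.643, 0.256] pointing down, gripper open.
Joint ranges: [-2.59, 2.59], [-0.33, 1.99], [-1.39, 1.29], [0.1, 2.45], [-1.04, 4.18], [0.21, 1.99], [-2.66, 2.66]. Speed limits (rad/s): [2.57, 2.57, 3.14, 3.14, 3.14, 3.14, 3.14].

### API

Orientations are given as a 3x3 rotation matrix whose columns are the frame's x, y, z axes.
In Python, from rig import * gives the robot as it stands. Calls block until the motion is done:
- movep(position, orientation): joint-space move of the TCP to a pose.
- move_l(position, attitude=None, feed=0.15, until_force=None): straight line of the TCP; attitude=None keeps the orientation; feed is the mean speed in m/s. With until_force (N) it stops when the force on the tool has changed by that much, and returns True; else False.
- move_joints(angles): joint-space move.
- command_gripper(opening, newtons=None): finger opening in m; newtons is the grip in N (None keeps the last); returns when the fingers have stopped.
- sleep(seconds).
- inverse_kinematics(position, orientation): joint angles nearest the present ones, or None.
- sense(): the state.
- camera(name): name is "scene" or "top" or "wrist"; returns (picture, depth): 480x640x3 uint8, red, green, blue; 480x640 float32, m along the optical axis (not along the pixel's ray), 0 where there is no reading.
- camera_params(name): a dict with "K" (3x3 intrinsics, pixels), "position" and "rotation" of the camera in the world; the wrist camera has in their place "tool_from_camera" (4x4, takes a point from camera to tool coordinates, whose origin is the TCP and whose axes are the flange's). Camera axes: x right, y down, z forward; pixel columns grow to the right and rows downward; lengths in m; the calibration is good to about 2 mm. The wrist camera is an equidistant fisheye: a pixel r from the principal point sees the ray r / f radians off the axis. A picture is of the moment at which its call begins: read the wrist's pose just before it. camera_params takes no time and is no camera call.
A pose or a line that the arm cannot do raises Unreachable and nothing moves.
- finish_job(): hands the job in; it is judged then, once.
The state is a dict: "time_s": time; "joint_pos": joint angles; "qd": joint speeds; "joint_efforts": joint torques, N m; "position": TCP position; "tcp_rot": TCP orientation; "wrist_force": force on the tool from outside, world axes, zero at the start; "ft_torque": the same for the moment, N m; "finger_gap": finger opening in m; "gripper_force": force on a finger pad.
Only numpy, scipy, OpenCV 4.12 (cv2) and the standard library are available. Lean on these libraries where they do the work, as an engineer would, in place of code of your own. Each camera call takes 0.05 s, during which the arm holds its last target. There are 200 camera calls.

### The job

I want to lift the basket out of the ultrasonic cleaner with both hands, so take the putty knife off its lid and set it down flat on the thin black mat (don't drop it). Then, without letting it fall back, raise the hinged lid with its bow handle and hold it open at 60 degrees from closed. It does not stay up by itself: finish while your fingers are still holding it there, with the knife left on the mat and everything else left where it stands.

Things in the scene. Friction and masses are not known exactly. Their poses are not given: they have to be found in the camera images.
- lid_hinge (a point): Ultrasonic cleaner, fixed steel box 280 mm wide, 156 mm high, with a sloped blue control panel in front (reaching 220 mm ahead of the hinge). Point: middle of the lid's hinge axis, at the back top edge, 152 mm above the bench; fixed to the cleaner, does not turn with the lid. Axes: x level from front panel to back, y along the hinge axis, z up.
- lid (a joint): Lid angle in rad: 0 shut, growing as its front edge rises towards the back; 60 degrees is 1.047; a stop at 1.4. Steel lid 286 mm wide, 186 mm from hinge to front edge, top face 4 mm above the hinge axis when shut, 0.35 to 0.7 kg. It hinges freely and falls shut from any angle.
- lid_handle (a point): Middle of the lid's bow handle: straight round bar, 12 mm diameter, black sleeve 96 mm long, parallel to the hinge, on two posts 116 mm apart. Turns with the lid. In the lid's frame (origin on the hinge axis, axes as the hinge point's when shut) it lies at x -152, z +39 mm; 29 mm is free between bar and lid; 34 mm from the front edge.
- knife_grip (a point): Putty knife, wooden handle and steel blade, 200 mm long, about 0.12 kg, lying flat across the lid behind the bow handle. Point: middle of its grip, 11 mm above what it lies on, near its centre of mass; x along the knife to the blade, z up. Handle 105 x 26 x 22 mm high, from 67 mm behind this point to 37 ahead; blade 54 mm wide, 2 thick, half-way up, ends 132 mm ahead.
- mat: Thin black silicone work mat, 260 x 190 x 4 mm, lying on the bench on one side of the cleaner (left or right); origin under its centre, on the bench; x along its 260 mm side, z up.
- scale: Flat digital scale, 210 x 160 x 23 mm, on the other side of the cleaner, with a mixing cup on it; origin under its centre. A bystander.
- cup_a_mid (a point): Clear plastic mixing cup, 95 mm across the rim and 115 mm high, standing on the scale; point on its axis, half-way up. A bystander.
- cup_b_mid (a point): A second such cup, standing on the bench behind the cleaner; point on its axis, half-way up. A bystander.
- can_a_mid (a point): White canister with a carrying handle and a white cap, 125 x 75 mm, 180 mm high; point on its middle line, 64 mm up. A bystander.
- can_b_mid (a point): The same canister with a red cap. A bystander.
- tape_mid (a point): Roll of paper tape lying flat, 72 mm across, 24 mm high, beside a front corner of the cleaner; point at its centre. A bystander.
- vial_mid (a point): Small bottle, 28 mm across and 62 mm high, standing in a corner of the mat (about 100 mm along the mat's x and 65 mm to one side of its centre); point half-way up. A bystander.
- jar_mid (a point): Small white pigment jar with a dark lid, 44 mm across, 50 mm high, beside the other front corner of the cleaner; point half-way up. A bystander.
Mind the look-alikes: they are no part of the job. Leave any pink look-alike of the part that bears knife_grip alone.

How it is judged:
On the way:
1. the putty knife lies on the mat, let go and still, while the lid is shut (x of knife_grip in the frame of mat between -0.13 and 0.13 m and y of knife_grip in the frame of mat between -0.095 and 0.095 m and z of knife_grip in the frame of mat below 0.025 m and angle between knife_grip's own z axis and vertical below 0.25 rad and linear speed of knife below 0.03 m/s and contact force between the fingers and knife below 0.05 N and value of joint lid below 0.06 rad), for 0.2 s.
At the end, for the whole second after the job is handed in: The lid stands still at 60 degrees (within 6 degrees), held by the robot's fingers and resting on nothing else; the putty knife lies flat on the mat, the middle of its grip over the mat, at rest; nothing else has been moved (value of joint lid between 0.942 and 1.152 rad and velocity of joint lid between -0.1 and 0.1 rad/s and contact force between the fingers and lid above 0.5 N and contact force between knife and lid below 0.1 N and x of knife_grip in the frame of mat between -0.13 and 0.13 m and y of knife_grip in the frame of mat between -0.095 and 0.095 m and z of knife_grip in the frame of mat below 0.025 m and angle between knife_grip's own z axis and vertical below 0.25 rad and linear speed of knife below 0.03 m/s); the arm keeps its last pose, push and grip.
It fails at once if the putty knife is dropped or flung (moving faster than 0.7 m/s out of the fingers) (linear speed of knife above 0.7 m/s and contact force between the fingers and knife below 0.05 N).
It fails at once if the lid is let fall (closing faster than 1.5 rad/s) (velocity of joint lid below -1.5 rad/s).
It fails at once if a bystander is moved by more than 30 mm (distance of any of cup_a_mid, cup_b_mid, can_a_mid, can_b_mid, tape_mid, jar_mid, vial_mid from where it was at the start of the episode above 0.03 m).
It also fails if it takes over 51 s, if anything falls off the work surface, if the arm or the gripper's body presses on something with over 40 N, if the wrist force passes 120 N, or if a joint passes its speed limit or range.

## Working session

There is one attempt and no reset: what is moved stays moved. The work goes in short steps, each a Python script; the robot and the scene stay as the last script left them, time stands still between calls to the robot, and variables do not carry over. Pictures are saved under pics/ and viewed, at most 10 in all, crops included, and the job is handed in when it is done.

```bash
mkdir -p pics; ls
python3 - <<'E'
from rig import *
import cv2, numpy as np
for n in ("scene","top"):
    p,d=camera(n); np.savez(f"pics/{n}0.npz",p=p,d=d)
    cv2.imwrite(f"pics/{n}0.png",p[:,:,::-1])
    c=camera_params(n); print(n,c["K"].tolist() if hasattr(c["K"],'tolist') else c["K"],c["position"],c["rotation"],(d>0).mean())
print(camera_params("wrist")); s=sense(); print(s["time_s"],s["position"],s["tcp_rot"])
E
```

```text
pics
scene [[610.4541244831586, 0.0, 315.52399062001695], [0.0, 610.4541244831586, 240.27878095666793], [0.0, 0.0, 1.0]] [1.02774299 0.49562199 1.34142253] [[-0.62330486  0.67542689 -0.39406797]
 [ 0.78186738  0.52978505 -0.32865058]
 [-0.01320812 -0.51295839 -0.85831185]] 0.9959830729166667
top [[592.6194686997774, 0.0, 317.8456828167811], [0.0, 592.6194686997774, 245.13196343904974], [0.0, 0.0, 1.0]] [0.19344557 0.05055035 1.47716496] [[ 0.01038347 -0.98041924  0.19664765]
 [-0.99973151 -0.01425241 -0.01826953]
 [ 0.02071451 -0.19640515 -0.980304  ]] 0.9959440104166667
{'K': array([[371.64829954,   0.        , 317.24486474],
       [  0.        , 371.64829954, 238.89054532],
       [  0.        ,   0.        ,   1.        ]]), 'tool_from_camera': array([[ 7.08825699e-05, -9.64584735e-01, -2.63773168e-01,
         6.70213071e-02],
       [ 9.99999824e-01, -8.69489938e-05,  5.86686776e-04,
        -1.05066625e-03],
       [-5.88843920e-04, -2.63773163e-01,  9.64584559e-01,
        -1.18358725e-01],
       [ 0.00000000e+00,  0.00000000e+00,  0.00000000e+00,
         1.00000000e+00]])}
0.1 [0.20496382 0.64264112 0.2553472 ] [[-9.52704188e-01  3.03898819e-01 -4.88221934e-04]
 [ 3.03899208e-01  9.52702716e-01 -1.67543415e-03]
 [-4.40320977e-05 -1.74456339e-03 -9.99998477e-01]]
```

View pics/scene0.png

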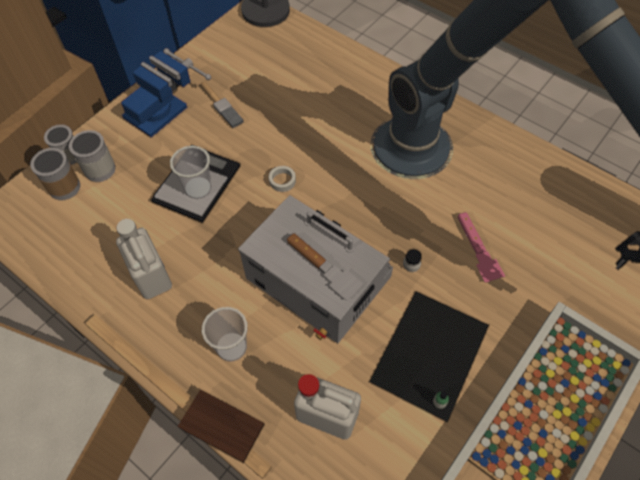

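View pics/top0.png

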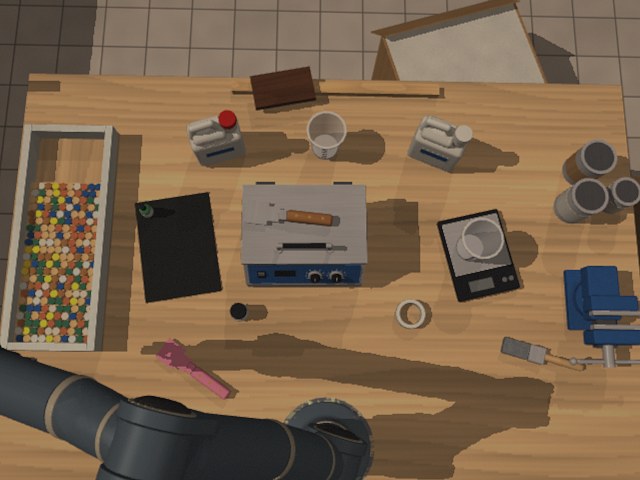

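Top view: the cleaner is at (305,235), with the knife on its lid (orange handle at (308,217), blade at (262,214)). The bow handle is at (303,245). The mat is on the left at (178,247), with the vial at (146,210). The red-cap can is at (216,138), cup B at (325,135), the scale with cup A at (480,250), the jar at (239,311) and the tape at (411,314).

Putty-knife candidates are the one on the lid (305,217), the pink one on the bench (190,370) and the grey brush/knife on the bench (540,352). The one on the lid fits, because it has a wooden handle and lies behind the bow handle.

```bash
cat > h.py <<'E'
import numpy as np, cv2
from rig import *
def cloud(n,d):
    c=camera_params(n);K=np.array(c["K"]);v,u=np.mgrid[:480,:640]
    P=np.stack([(u-K[0,2])/K[0,0]*d,(v-K[1,2])/K[1,1]*d,d],-1)
    return P@np.array(c["rotation"]).T+np.array(c["position"])
E
python3 - <<'E'
from h import *
for n in ("scene","top"):
    z=np.load(f"pics/{n}0.npz");p,d=z["p"],z["d"];W=cloud(n,d)
    hsv=cv2.cvtColor(p,cv2.COLOR_RGB2HSV);H,S,V=[hsv[...,i].astype(int) for i in range(3)]
    X,Y,Z=W[...,0],W[...,1],W[...,2]
    roi=(X>.3)&(X<1)&(abs(Y)<.6)&(d>0)
    def rep(name,m,lab=True):
        m=m.astype(np.uint8)
        k,L,st,c=cv2.connectedComponentsWithStats(m); i=1+np.argmax(st[1:,4]); m=L==i
        q=W[m]; r=cv2.minAreaRect((q[:,:2]*1000).astype(np.float32))
        print(n,name,"px",c[i].round(),"n",m.sum(),"med",np.median(q,0).round(4),"zr",np.percentile(q[:,2],[5,95]).round(4),"rect",np.round(r[0],1),np.round(r[1],1),round(r[2],1))
        return m
    lidz=roi&(Z>.14)&(Z<.2)
    box=rep("lid",roi&(Z>.146)&(Z<.166)&(S<60))
    rep("knifehandle",lidz&(H<20)&(S>110)&(V>60))
    rep("bow",roi&(Z>.17)&(Z<.21)&(S<80)&(V<75))
    rep("mat",roi&(Z<.02)&(V<45)&(Y>.1))
    rep("scale",roi&(Z>.01)&(Z<.035)&(V<90)&(Y<-.1))
    for nm,(a,b) in dict(jar=(239,311),tape=(411,314)).items():
        if n=="top": print(nm,W[b,a])
    if n=="top":
        rep("vial",roi&(Z>.03)&(Z<.075)&(Y>.2)&(X<.75)&(X>.5))
        cv2.imwrite("pics/c1.png",cv2.resize(p[170:300,120:380],None,fx=3,fy=3,interpolation=cv2.INTER_CUBIC)[:,:,::-1])
        for lo,hi,nm in((-.1,.25,"red"),):
            m=roi&(Z>.1)&(X>.7); k,L,st,c=cv2.connectedComponentsWithStats(m.astype(np.uint8))
            for i in range(1,k):
                if st[i,4]>60: q=W[L==i]; print("tall",c[i].round(),q.min(0).round(3),q.max(0).round(3))
E
```

```text
scene lid px [311. 256.] n 7955 med [0.5253 0.059  0.1556] zr [0.1513 0.1601] rect [516.6  57.5] [197.4 289.2] 1.0
scene knifehandle px [306. 250.] n 441 med [0.526  0.0484 0.1768] zr [0.1718 0.1812] rect [524.3  46.6] [101.4  28.3] 84.4
scene bow px [327. 226.] n 185 med [0.4567 0.0539 0.1951] zr [0.1831 0.1994] rect [455.1  51.4] [ 12.2 105.9] 1.2
scene mat px [429. 354.] n 8220 med [0.4896 0.3778 0.0037] zr [-0.0009  0.0085] rect [485.4 377.4] [255.2 186.1] 9.9
scene scale px [201. 186.] n 1201 med [ 0.4969 -0.3535  0.0195] zr [0.0126 0.0252] rect [ 474.6 -380.2] [215.6 164.5] 13.9
top lid px [307. 225.] n 8314 med [0.4978 0.0479 0.1564] zr [0.1516 0.161 ] rect [512.   59.1] [195.  285.8] 1.2
top knifehandle px [309. 217.] n 486 med [0.5177 0.047  0.1777] zr [0.1725 0.1823] rect [520.7  46.5] [102.5  31.8] 82.6
top bow px [304. 246.] n 257 med [0.4489 0.0572 0.1953] zr [0.1908 0.2003] rect [449.4  58.2] [13.4 95.1] 0.8
top mat px [178. 248.] n 7227 med [0.476  0.3754 0.0043] zr [-0.0011  0.0097] rect [481.8 378.1] [259.1 189.2] 9.9
top scale px [482. 269.] n 2382 med [ 0.4128 -0.3923  0.0203] zr [0.0144 0.0262] rect [ 469.  -379.4] [211.1 163.8] 13.6
jar [0.31597164 0.21121557 0.05037471]
tape [ 0.3181401  -0.2112317  -0.00101924]
top vial px [101. 193.] n 1614 med [0.5961 0.5572 0.052 ] zr [0.0324 0.0642] rect [624.9 571.8] [ 56.3 249.8] 89.9
tall [215. 132.] [0.7   0.213 0.1  ] [0.782 0.348 0.189]
tall [326. 128.] [ 0.703 -0.038  0.1  ] [0.803 0.057 0.124]
tall [441. 136.] [ 0.7   -0.334  0.1  ] [ 0.793 -0.206  0.187]
```

View pics/c1.png

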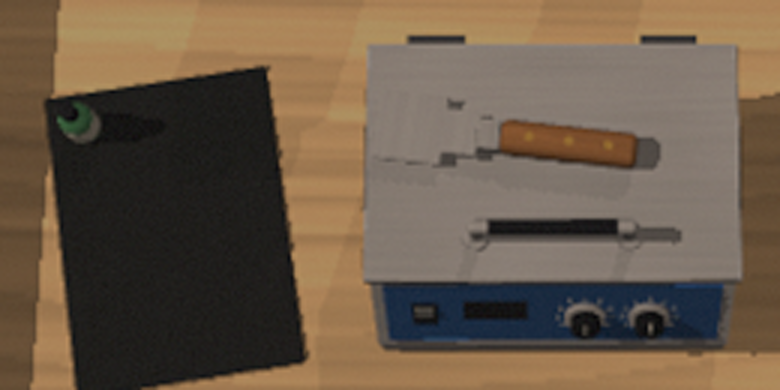

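The crop shows the orange-handled putty knife on the grey lid, behind the bow handle, with its blade to the left (+y). It is the one to take. Both views agree, so I'll check reachability and move above the knife for a close look.

```bash
cat >> h.py <<'E'
def down(deg):  # tool pointing down, tool x at yaw deg
    a=np.radians(deg); return np.array([[np.cos(a),np.sin(a),0],[np.sin(a),-np.cos(a),0],[0,0,-1.]])
def wcloud(d,s):
    c=camera_params("wrist");K=np.array(c["K"]);T=np.array(c["tool_from_camera"]);v,u=np.mgrid[:480,:640]
    x,y=(u-K[0,2])/K[0,0],(v-K[1,2])/K[0,0];r=np.hypot(x,y)+1e-9;t=np.tan(np.minimum(r,1.3))/r
    P=np.stack([x*t*d,y*t*d,d],-1)@T[:3,:3].T+T[:3,3]
    return P@np.array(s["tcp_rot"]).T+np.array(s["position"])
E
python3 - <<'E'
from h import *
for yaw in (83,-97):
    for nm,p,y in (("kn",(.524,.06,.184),yaw),("knup",(.524,.06,.33),yaw),("mat",(.458,.348,.03),yaw+12),("bow",(.454,.057,.2),yaw+8),("open",(.563,.057,.31),yaw+8)):
        q=inverse_kinematics(p,down(y)); print(yaw,nm,None if q is None else np.round(q,2))
movep((.50,.06,.33),down(83)) if inverse_kinematics((.524,.06,.184),down(83)) is not None else movep((.50,.06,.33),down(-97))
s=sense();p,d=camera("wrist");np.savez("pics/w1.npz",p=p,d=d,R=s["tcp_rot"],t=s["position"])
cv2.imwrite("pics/w1.png",p[:,:,::-1]);print(s["time_s"],s["position"],s["finger_gap"])
W=wcloud(d,s);hsv=cv2.cvtColor(p,cv2.COLOR_RGB2HSV);H,S,V=[hsv[...,i].astype(int) for i in range(3)]
X,Y,Z=W[...,0],W[...,1],W[...,2]
def rep(nm,m):
    k,L,st,c=cv2.connectedComponentsWithStats(m.astype(np.uint8));i=1+np.argmax(st[1:,4]);q=W[L==i];r=cv2.minAreaRect((q[:,:2]*1000).astype(np.float32))
    print(nm,c[i].round(),st[i,4],np.median(q,0).round(4),np.percentile(q[:,2],[5,95]).round(4),np.round(r[0],1),np.round(r[1],1),round(r[2],1))
roi=(d>0)&(X>.35)&(X<.7)&(abs(Y)<.25)
rep("kh",roi&(Z>.14)&(Z<.2)&(H<20)&(S>110)&(V>60)); rep("bow",roi&(Z>.17)&(Z<.21)&(S<80)&(V<75)); rep("lid",roi&(Z>.146)&(Z<.166)&(S<60))
E
```

```text
83 kn [-0.62  0.33  0.53  1.98 -0.22  0.88 -0.1 ]
83 knup [-0.69  0.17  0.58  1.81 -0.1   1.19 -0.2 ]
83 mat [-0.88  0.6   0.21  1.96 -0.22  0.6  -0.44]
83 bow [-0.68  0.19  0.53  2.12 -0.12  0.87 -0.06]
83 open [-0.63  0.27  0.57  1.75 -0.15  1.17 -0.  ]
-97 kn [ 0.67  0.59 -1.17  1.92  0.62  1.07  2.25]
-97 knup [ 0.72  0.37 -1.17  1.74  0.36  1.27  2.49]
-97 mat [-0.46  0.62 -0.35  1.93  0.34  0.64  2.2 ]
-97 bow [ 0.74  0.4  -1.16  2.05  0.45  0.98  2.5 ]
-97 open [ 0.67  0.48 -1.17  1.68  0.46  1.29  2.57]
2.4417 [0.50003392 0.06139076 0.32978485] 0.08499981032701935
kh [346. 240.] 3956 [0.5199 0.0503 0.1784] [0.1756 0.1797] [520.   45.9] [101.7  24.4] 84.5
bow [253. 246.] 1943 [0.4529 0.059  0.1967] [0.1925 0.1983] [452.2  51.7] [ 11.  104.2] 1.0
lid [326. 212.] 55176 [0.4976 0.0709 0.1567] [0.1556 0.158 ] [512.7  56.6] [192.1 285.5] 0.9
```

View pics/w1.png

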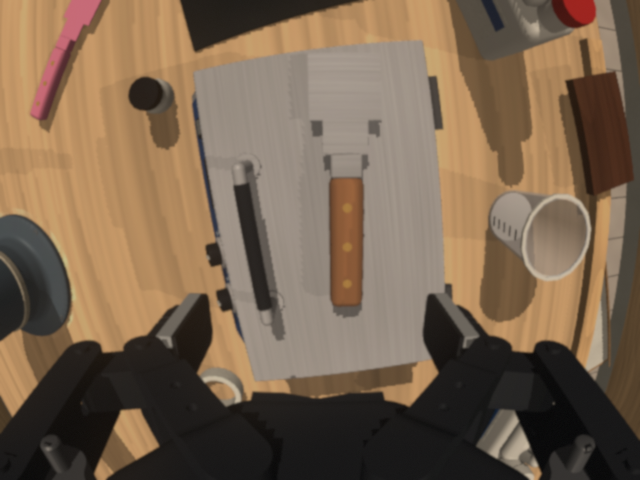

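Wrist view: handle centre at (346,240) is at (0.520, 0.046), yaw 84.5°; the bow is at (253,246). The heights agree with the other views. Grasping now.

Run:
```python
from h import *
R=down(84.5); x,y=.5213,.061
command_gripper(.048); movep((x,y,.26),R); move_l((x,y,.185),feed=.08); 
s=sense();print(s["time_s"],s["position"],s["wrist_force"])
command_gripper(0.0,40); s=sense();print(s["finger_gap"],s["gripper_force"],s["wrist_force"])
move_l((x,y,.21),feed=.05); s=sense();print(s["finger_gap"],s["gripper_force"],s["wrist_force"],s["ft_torque"])
move_l((x,y,.32),feed=.12)
s=sense();p,d=camera("wrist");cv2.imwrite("pics/w2.png",p[:,:,::-1]);print(s["time_s"],s["finger_gap"])
p,d=camera("scene");np.savez("pics/s2.npz",p=p,d=d)
```

```text
4.4333 [0.52173389 0.06100105 0.1854785 ] [-0.2850913  -0.21786231  0.74080241]
0.025406624514113716 39.855024218559265 [-0.60731078  0.13767919  3.5159316 ]
0.025139391212252005 39.31336462497711 [-0.07368003  0.73223831 -1.95924227] [-0.00915465 -0.01569843  0.00044453]
6.4667 0.02497619341615063
```

View pics/w2.png

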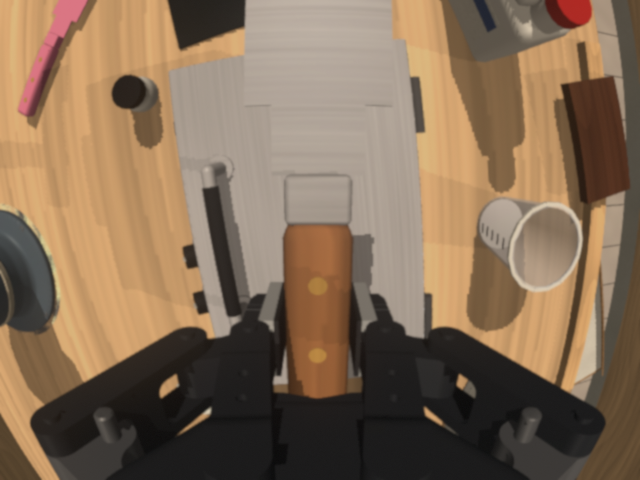

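The knife is held level in the fingers (handle at (318,300), fingers either side). Placing it on the mat.

Run:
```python
from h import *
R=down(99.9); x,y=.458,.348
movep((x,y,.2),R); move_l((x,y,.05),feed=.1)
print(move_l((x,y,.026),feed=.02,until_force=2.5)); s=sense();print(s["time_s"],s["position"],s["wrist_force"])
command_gripper(.042); sleep(.3); move_l((x,y,.2),feed=.12)
s=sense();p,d=camera("wrist");cv2.imwrite("pics/w3.png",p[:,:,::-1]);print(s["time_s"],s["finger_gap"])
W=wcloud(d,s);hsv=cv2.cvtColor(p,cv2.COLOR_RGB2HSV);H,S,V=[hsv[...,i].astype(int) for i in range(3)]
X,Y,Z=W[...,0],W[...,1],W[...,2]
m=(H<20)&(S>110)&(V>50)&(X>.4)&(X<.52)&(Y>.27)&(Y<.42)&(Z>.008);q=W[m];r=cv2.minAreaRect((q[:,:2]*1000).astype(np.float32));print(m.sum(),np.median(q,0),np.percentile(q[:,2],[5,95]),r)
```

```text
True
10.2333 [0.4579118  0.34793056 0.03372038] [-0.6171841  -0.43136072  4.23081337]
12.3833 0.042036027877084596
5497 [0.45952944 0.34580764 0.02687773] [0.02299431 0.2565405 ] ((455.6233215332031, 344.66192626953125), (107.66199493408203, 100.72232055664062), 59.72016906738281)
```

View pics/w3.png

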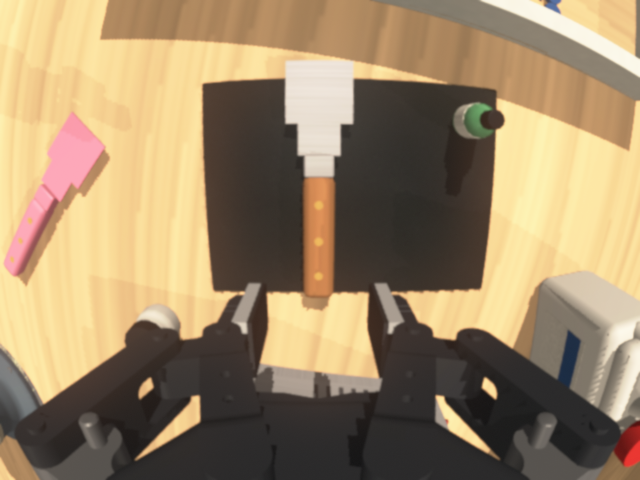

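The knife lies flat on the mat (handle at (319,235), top at z≈0.027), clear of the vial at (475,120). Now the lid handle.

Run:
```python
from h import *
R=down(91); x,y=.4525,.058
movep((x-.01,y+.05,.3),R); movep((x,y,.26),R); move_l((x,y,.196),feed=.08)
s=sense();print(s["time_s"],s["position"],s["wrist_force"])
command_gripper(0.0,40); s=sense();print(s["finger_gap"],s["gripper_force"],s["wrist_force"])
bar=lambda t:np.array([-.152*np.cos(t)+.039*np.sin(t),0,.152*np.sin(t)+.039*np.cos(t)])
u=np.array([1,.016,0])
p0=np.array([x,y,.196])
for k in range(1,16):
    D=bar(np.radians(4*k))-bar(0); move_l(p0+D[0]*u+[0,0,D[2]],feed=.05)
    s=sense(); f=np.array(s["wrist_force"]); print(4*k,np.round(s["position"],4),f.round(1),round(s["finger_gap"],4),round(s["gripper_force"],1))
    if np.linalg.norm(f)>30: break
print(s["time_s"])
p,d=camera("wrist");cv2.imwrite("pics/w4.png",p[:,:,::-1])
p,d=camera("scene");np.savez("pics/s4.npz",p=p,d=d);cv2.imwrite("pics/s4.png",p[:,:,::-1])
```

```text
14.7667 [0.45289359 0.05808535 0.19639427] [-0.00231678 -0.70608311  0.12467779]
0.01049190389980125 39.08262491226196 [-3.68766773 -0.19473962  6.12507921]
4 [0.4546 0.0581 0.2062] [-3.5  0.5 -2.3] 0.0108 39.0
8 [0.4584 0.0581 0.217 ] [-6.6  0.1  0. ] 0.0102 39.1
12 [0.4629 0.0582 0.2273] [-7.6  0.3  1.1] 0.0105 39.1
16 [0.4678 0.0583 0.2368] [-7.6  1.1  0.3] 0.0106 39.1
20 [0.4733 0.0584 0.2462] [-9.7  1.5  1.2] 0.0105 39.2
24 [0.4795 0.0585 0.2552] [-11.4   1.1   4.2] 0.0106 39.2
28 [0.4863 0.0586 0.2638] [-12.6   0.1   6.5] 0.0106 39.3
32 [0.4937 0.0587 0.2719] [-14.9   0.8   8.9] 0.0105 39.3
36 [0.5021 0.0589 0.2801] [-16.1   0.1  15.1] 0.0107 39.5
40 [0.5119 0.059  0.2876] [-14.8   1.   15.3] 0.0107 40.5
44 [0.5217 0.0592 0.2939] [-13.    0.7  13.8] 0.0102 40.8
48 [0.5328 0.0594 0.2995] [-9.   0.7 10.7] 0.0109 41.1
52 [0.5428 0.0596 0.3039] [-6.7  0.2  8.3] 0.0105 41.2
56 [0.5536 0.0598 0.3079] [-5.7  0.8  8.2] 0.0104 41.1
60 [0.5638 0.0599 0.3107] [-4.8  1.4  7.1] 0.0105 41.4
20.65
```

View pics/s4.png

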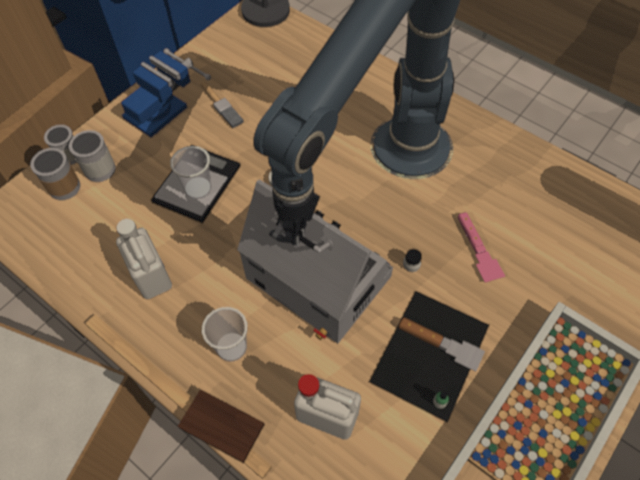

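View pics/w4.png

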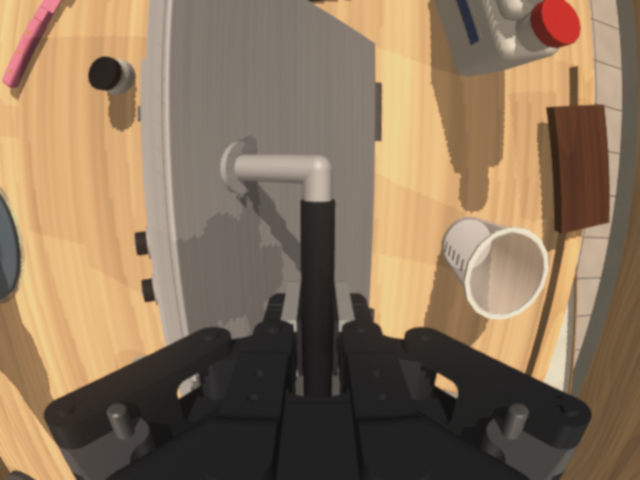

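The lid is up in both views, with the bar held at (318,300) in the wrist view, and nothing else has been disturbed. I'll measure the lid angle from depth.

Run:
```python
from h import *
def fit(W,nm):
    m=(W[...,1]>.135)&(W[...,1]<.195)&(W[...,2]>.175)&(W[...,2]<.33)&(W[...,0]>.44)&(W[...,0]<.62)
    q=W[m][:,[0,2]]
    for _ in range(4):
        c=q.mean(0);v=np.linalg.svd(q-c,full_matrices=False)[2][0];r=(q-c)@[-v[1],v[0]];q=q[abs(r)<max(.004,1.5*r.std())]
    print(nm,len(q),"angle",np.degrees(np.arctan2(v[1],-v[0]))%180,"rms",r.std(),"z range",q.min(0),q.max(0))
s=sense();p,d=camera("wrist");fit(wcloud(d,s),"wrist")
fit(cloud("scene",np.load("pics/s4.npz")["d"]),"scene")
p,d=camera("top");fit(cloud("top",d),"top")
print(s["time_s"],s["position"],np.round(s["wrist_force"],1),s["finger_gap"])
```

```text
wrist 22745 angle 60.683451235149704 rms 0.0006819629242462466 z range [0.51010638 0.17501762] [0.59422133 0.31854174]
scene 1802 angle 60.62161339404746 rms 0.0017248807988970803 z range [0.51213031 0.17501453] [0.59925104 0.31846622]
top 536 angle 60.303835775071484 rms 0.001075880491306831 z range [0.50630875 0.17659277] [0.59236155 0.32042342]
20.75 [0.56369232 0.05991979 0.31070624] [-4.9  1.1  7.8] 0.010493742622024039
```

All three cameras put the lid at about 60.5°, still and gripped, with the knife on the mat. Handing in.

```bash
python3 -c "
from rig import *
print(finish_job())"
```

```text
the job is handed in; nothing more can be done
None
```

I handed the job in at about 21 s of the 51 s limit: the putty knife lies flat on the mat, the fingers are holding the lid open at about 60.5°, and the camera views show nothing else moved; the hand-in call returned no verdict.

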